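# Put away the microscope parts in their matching trays and close the specimen pot

### The job

Put the microscope parts away: stand the specimen pot in the large round tray, the objective lens in the small round tray and the slide box in the long tray, each flat and upright on its tray's floor and set down gently, not dropped. Once the pot stands in its tray, close it with the lid that fits: try them, only one of the two look-alike lids goes fully down on the rim; the other stays lying knob up on the bare bench. Leave the small oil bottle and the vial standing where they are.

Things in the scene. Friction and masses are not known exactly. Their poses are not given: they have to be found in the camera images.
- pot: White plastic specimen pot, an open round cup with straight sides, outer diameter 56 mm, wall 3 mm (mouth 50 mm), 50 mm high, 85 to 170 g, standing empty. Origin at the centre of its underside, z up.
- objective: Steel microscope objective with dark bands, standing on its wide end: cylinder of 30 mm diameter from 0 to 34 mm height, then a cone to 16 mm diameter at 46 mm, 85 to 170 g. Origin at the centre of its underside, z up.
- slide_box: Beige closed box for slides with a paper label on top, 82 mm (its x) by 36 mm (its y) by 30 mm high, 65 to 125 g. Grip it across the 36 mm. Origin at the centre of its underside, z up.
- lid_a: One of two look-alike white lids, disc 56 to 64 mm across, lying knob up on its plug. Origin: centre of the plug's underside, z up; plug 0 to 10 mm, disc 10 to 15 mm, round knob of 20 mm diameter 15 to 39 mm on the axis. 35 g. On the pot: the lid that fits centres itself (up to 4 mm off) and goes down until its disc lies on the rim, origin 40 mm above the pot's origin.
- lid_b: The other look-alike white lid: shape, heights, origin and mass as lid_a. Only one of the two closes the pot, by its own weight (no snap); which one shows by trying, or by a close look at the disc sizes. The other's plug is too wide: it stops on the rim, with its origin 50 mm above the pot's.
- tray_pot: Large round grey tray, place of the pot: inner diameter 74 mm, outer 84 mm. Fixed to the bench. Origin at the centre of its underside on the bench, z up; floor 3 mm thick, rim 5 mm thick and 12 mm high.
- tray_objective: Small round grey tray, place of the objective: inner diameter 48 mm, outer 58 mm. Fixed to the bench. Origin at the centre of its underside on the bench, z up; floor 3 mm thick, rim 5 mm thick and 12 mm high.
- tray_box: Long rectangular grey tray, place of the slide box: inside 100 mm (its x) by 54 mm (its y), outside 110 by 64 mm. The box lies along it, either way round. Fixed to the bench. Origin at the centre of its underside on the bench, z up; floor 3 mm thick, rim 5 mm thick and 12 mm high.
- oil_bottle: Bystander: small amber immersion-oil bottle with a black cap, 28 mm diameter, 60 mm high, loose, stands among the parts; not to be disturbed. Origin at the centre of its underside.
- vial: Bystander: small clear glass vial with a grey cap, 26 mm diameter, 50 mm high, loose, stands among the parts; not to be disturbed. Origin at the centre of its underside.
Not all that is in view belongs to the job. What is shaped like the pot but purple or turquoise is not meant.

How it is judged:
On the way, in this order (a step that is already met when the one before it is completed fails the run):
1. the pot stands in the large round tray, before it gets its lid (horizontal distance between pot and tray_pot below 0.013 m and z of pot in the frame of tray_pot between 0 and 0.006 m and angle between pot's own z axis and vertical below 0.08 rad), for 0.2 s.
2. the fitting lid lies fully down on the pot in its tray (all of step 1 and horizontal distance between lid_a and pot below 0.006 m and z of lid_a in the frame of pot between 0.035 and 0.043 m and angle between lid_a's own z axis and vertical below 0.08 rad), for 0.2 s.
At the end, for the whole second after the job is handed in: Pot, objective and box flat on their own trays' floors (centres within 13 mm, tilt under 0.08 rad, box along its tray within 0.5 rad); fitting lid fully down on the pot (origin 35-43 mm above the pot's, 6 mm sideways); other lid knob up on the bench (origin below 8 mm); all at rest (all of step 2 and horizontal distance between objective and tray_objective below 0.013 m and z of objective in the frame of tray_objective between 0 and 0.006 m and angle between each of objective, slide_box's own z axis and vertical below 0.08 rad and horizontal distance between slide_box and tray_box below 0.013 m and z of slide_box in the frame of tray_box between 0 and 0.006 m and angle between the x axis of slide_box and the x axis of tray_box, either way round below 0.5 rad and height (world z) of lid_b below 0.008 m and angle between lid_b's own z axis and vertical below 0.15 rad and linear speed of each of pot, objective, slide_box, lid_a, lid_b below 0.02 m/s); the robot touches nothing.
It fails at once if the pot or the objective is dropped or thrown (faster than 0.6 m/s while not in the fingers, a fall of about 2 cm) ((linear speed of pot above 0.6 m/s and contact force between pot and the fingers below 0.05 N) or (linear speed of objective above 0.6 m/s and contact force between objective and the fingers below 0.05 N)).
It fails at once if the immersion-oil bottle is shifted by more than 30 mm or knocked over (distance of oil_bottle from where it was at the start of the episode above 0.03 m or angle between oil_bottle's own z axis and vertical above 0.5 rad).
It fails at once if the vial is shifted by more than 30 mm or knocked over (distance of vial from where it was at the start of the episode above 0.03 m or angle between vial's own z axis and vertical above 0.5 rad).
It also fails if it takes over 144 s, if anything falls off the work surface, if the arm or the gripper's body presses on something with over 40 N, if the wrist force passes 120 N, or if a joint passes its speed limit or range.

### The arm

A 6-joint arm with a two-finger parallel gripper is mounted at the origin on the work surface. World frame = base frame: x ahead of the robot, y to its left, z up, the work surface at z = 0. Lengths are in m, angles in rad, forces in N, time in s.
With the tool pointing down it reaches from about 0.3 to 0.75 m from the base axis. Payload 8.5 kg.
Tool frame: the origin (TCP) lies at the very end of the fingers, on their centre line; the grasp point (between the pads) lies 19 mm behind it; z points along the fingers, y is the line along which they close (so a half turn about z gives the same grasp; the last joint's range is limited). The gripper opens to 85 mm and grips with 20 to 120 N. Pads are 22 mm wide; open, the fingers measure 114 mm over their backs; the gripper's body (76 mm by 85 mm) begins 54 mm behind the grasp point. The pads swing forward as they close: fully open they stand 13 mm farther back than shut.
Start: joints at [0.918, 0.381, 1.297, -0, 1.464, -0.215], TCP at [0.233, 0.498, 0.231] pointing down, gripper open.
Joint ranges: [-3.11, 3.11], [-0.89, 2.33], [0.22, 2.48], [-1.42, 4.56], [0.17, 2.85], [-2.88, 2.88]. Speed limits (rad/s): [2.39, 2.39, 3.14, 3.14, 3.14, 3.14].

### API

Orientations are given as [roll, pitch, yaw] about the fixed x, y, z axes, in that order (R = Rz(yaw) Ry(pitch) Rx(roll)).
In Python, from workcell import bot gives the robot as it stands.
- The arm moves only by the shell command python3 -m crank 'ROWS'. ROWS is JSON, a list of rows, each a list of 3 entries, a list of its own where there are three numbers: the turn, a rotation vector about the tool's x, y, z normalised to -1 to 1, where 1 is 180 degrees, then the shift along the tool's x, y, z normalised to -1 to 1, where 1 is 0.15 m, then the finger opening in mm, from 0 to 85.4. A call has 1 to 20 rows; each row is the pose to reach, as a shift and turn from the pose commanded when the call began, along the tool's axes at that moment, turning the shorter way round; what a row does not reach only later rows make up. A row lasts 1/12 s, in which the tool goes at most 41.7 mm and 7.16 degrees, less where a joint would pass 70% of its speed; a pose out of reach is approached as far as the arm can. A call with a number of a shift or a turn outside -1 to 1 is refused whole. A call with a gripper value outside its range is refused whole. The fingers move at their own pace and stop on an object; the grip force is fixed at half the most. Time passes only in rows, so rows that repeat a pose let the fingers close. It gives the time, the measured TCP pose, the force, the opening and the grip force at its end, in the units of the state.
- bot.read_state(): the state, without advancing time (a new reading comes with each control period).
- bot.snapshot(name): name is "scene" or "top"; returns the picture (480x640x3 uint8, red, green, blue); there is no depth.
- bot.camera_info(name): a dict with "fx", "fy", "cx", "cy" (pixels), "R" (3x3) and "t" (3): a world point X has camera coordinates R X + t. Camera axes: x right, y down, z forward; pixel columns grow to the right and rows downward; lengths in m; the calibration is good to about 2 mm. A picture is of the moment at which its call begins. camera_info takes no time and is no camera call.
- bot.close_job(): hands the job in; it is judged then, once.
Trained networks look in the newest picture that a camera, given by its name, has taken for a name from the list of things; names that differ only in an ending like _2 or _b are one class to them, and where a whole thing is asked for, a point or a joint stands for the part that bears it (a point fixed in the world has none). Each returns a list of dicts, best first, with "conf" (0 to 1); they miss things now and then, are a little off and sometimes report something else, mostly with a low value. They report only what shows in the picture. A call takes as long as a camera call. They do not tell look-alikes from the thing itself.
- bot.look_for(camera, query): "at" ([column, row] in pixels, amid what is visible of it).
The state is a dict: "t": time; "q": joint angles; "joint_vel": joint speeds; "tau": joint torques, N m; "tcp_pos": TCP position; "tcp_rot": TCP orientation; "wrist_force": force on the tool from outside, world axes, zero at the start; "ft_torque": the same for the moment, N m; "grip_width": finger opening in m; "finger_force": force on a finger pad.
Only numpy, scipy, OpenCV 4.12 (cv2) and the standard library are available. Lean on these libraries where they do the work, as an engineer would, in place of code of your own. Each camera call takes 0.05 s, during which the arm holds its last target. There are 200 camera calls.

## Working session

There is one attempt and no reset: what is moved stays moved. The work goes in short steps, Python scripts to look and compute and a shell command to move; the robot and the scene stay as the last step left them, time stands still between calls to the robot, and variables do not carry over. Pictures are saved under pics/ and viewed, at most 14 in all, crops included, and the job is handed in when it is done.

```bash
mkdir -p pics; ls; cat > h.py <<'E'
from workcell import bot
import numpy as np, cv2
def save(cam,name,crop=None,scale=1):
    im=bot.snapshot(cam)
    if crop: im=im[crop[1]:crop[3],crop[0]:crop[2]]
    if scale!=1: im=cv2.resize(im,None,fx=scale,fy=scale,interpolation=cv2.INTER_CUBIC)
    cv2.imwrite('pics/'+name+'.png',im[:,:,::-1])
def world(cam,px,z):
    c=bot.camera_info(cam);R=np.array(c['R']);t=np.array(c['t'])
    d=R.T@np.array([(px[0]-c['cx'])/c['fx'],(px[1]-c['cy'])/c['fy'],1]);o=-R.T@t
    return o+d*(z-o[2])/d[2]
def pix(cam,X):
    c=bot.camera_info(cam);p=np.array(c['R'])@np.array(X)+np.array(c['t'])
    return [c['fx']*p[0]/p[2]+c['cx'],c['fy']*p[1]/p[2]+c['cy']]
E
python3 - <<'E'
from h import *
save('top','top0');save('scene','scene0')
for cam in ['top','scene']:
    c=bot.camera_info(cam);print(cam,c['fx'],-np.array(c['R']).T@np.array(c['t']))
    for n,z in [('pot',.025),('objective',.02),('slide_box',.015),('lid_a',.012),('tray_pot',.01),('tray_objective',.01),('tray_box',.01),('oil_bottle',.03),('vial',.025)]:
        for r in bot.look_for(cam,n)[:4]: print(n,round(r['conf'],2),np.round(r['at']),np.round(world(cam,r['at'],z)[:2],3))
s=bot.read_state();print(s['tcp_pos'],s['tcp_rot'],s['t'])
E
```

```text
pics
top 456.8446490307159 [0.37356579 0.00764157 0.78540696]
pot 0.77 [429. 300.] [ 0.405 -0.168]
pot 0.72 [360. 331.] [ 0.352 -0.054]
pot 0.66 [371. 269.] [ 0.455 -0.072]
objective 0.72 [485. 274.] [ 0.45  -0.265]
slide_box 0.76 [281. 170.] [0.627 0.085]
slide_box 0.31 [482. 274.] [ 0.451 -0.261]
lid_a 0.79 [162. 277.] [0.435 0.28 ]
lid_a 0.74 [490. 170.] [ 0.637 -0.284]
tray_pot 0.61 [377. 166.] [ 0.639 -0.084]
tray_objective 0.8 [269. 262.] [0.466 0.1  ]
tray_box 0.82 [155. 183.] [0.6   0.304]
oil_bottle 0.85 [433. 225.] [ 0.53  -0.176]
vial 0.5 [220. 218.] [0.537 0.184]
vial 0.21 [490. 167.] [ 0.637 -0.279]
scene 587.9118670479472 [1.10465584 0.14626465 0.7978526 ]
pot 0.88 [230. 178.] [ 0.395 -0.172]
pot 0.67 [271. 213.] [ 0.461 -0.075]
pot 0.57 [297. 171.] [ 0.351 -0.056]
objective 0.67 [171. 192.] [ 0.448 -0.267]
objective 0.37 [272. 212.] [ 0.455 -0.076]
slide_box 0.88 [342. 314.] [0.63  0.083]
lid_a 0.83 [120. 279.] [ 0.641 -0.281]
lid_a 0.62 [473. 241.] [0.438 0.273]
tray_pot 0.81 [237. 307.] [ 0.65  -0.079]
tray_objective 0.95 [372. 240.] [0.471 0.106]
tray_box 0.71 [487. 333.] [0.612 0.304]
oil_bottle 0.71 [201. 235.] [ 0.539 -0.176]
vial 0.88 [417. 273.] [0.533 0.188]
[0.23315702 0.49810304 0.23131342] [-3.14153524e+00 -3.10971534e-05  2.70373610e+00] 1.0
```

View pics/top0.png

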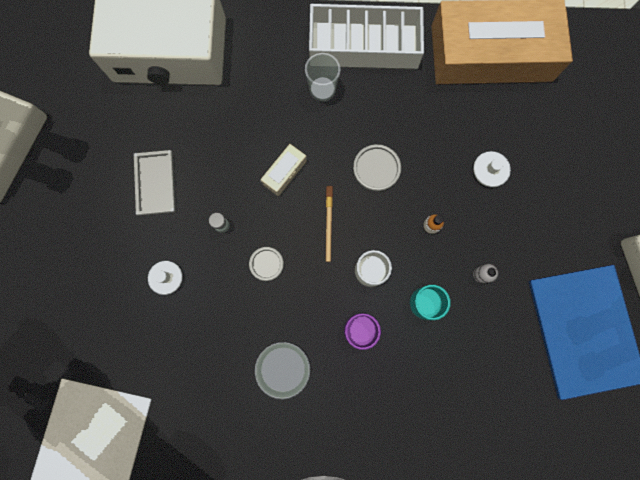

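View pics/scene0.png

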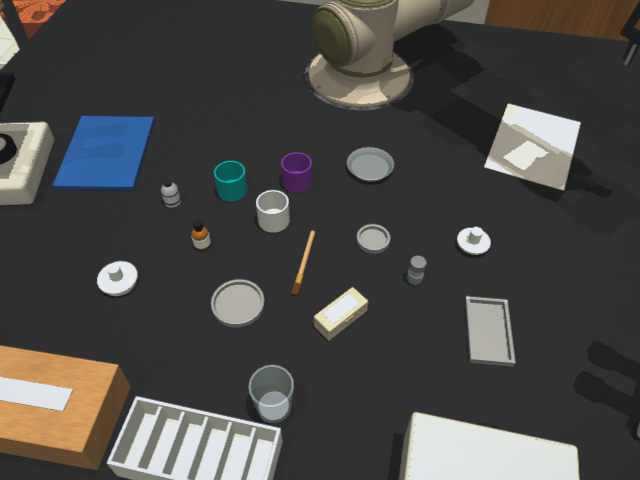

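The white cup at top (373,268) is the pot. The purple cup (363,331), turquoise cup (431,302) and clear beaker (323,76) are not meant. The white lids are at (165,278) and (492,169), and the objective is at (485,273) beside the blue book. The plain grey dish at (282,370) isn't one of the trays. The trays are at (377,167), (266,263) and (155,182).

```bash
cat >> h.py <<'E'
from scipy.optimize import minimize
def circ(r,z): 
    a=np.linspace(0,2*np.pi,48,endpoint=False); return np.c_[r*np.cos(a),r*np.sin(a),0*a+z]
def box(a,b,z0,z1): return np.array([[x,y,z] for x in(-a/2,a/2) for y in(-b/2,b/2) for z in(z0,z1)])
SH={'pot':np.r_[circ(.028,0),circ(.028,.05)],'objective':np.r_[circ(.015,0),circ(.015,.034),circ(.008,.046)],
 'lid':np.r_[circ(.03,.01),circ(.03,.015)],'tray_pot':np.r_[circ(.042,0),circ(.042,.012)],'tray_objective':np.r_[circ(.029,0),circ(.029,.012)],
 'slide_box':box(.082,.036,0,.03),'tray_box':box(.11,.064,0,.012)}
def hullimg(cam,shape,x,y,yaw,w,s=8,scale=1.):
    c,s_=np.cos(yaw),np.sin(yaw);P=shape*[scale,scale,1];P=P@np.array([[c,s_,0],[-s_,c,0],[0,0,1]])+[x,y,0]
    q=np.array([pix(cam,p) for p in P]);q=(q-[w[0],w[1]]+.5)*s
    m=np.zeros(((w[3]-w[1])*s,(w[2]-w[0])*s),np.uint8);cv2.fillConvexPoly(m,cv2.convexHull(q.astype(np.float32)).astype(np.int32),255)
    return cv2.resize(m,(w[2]-w[0],w[3]-w[1]),interpolation=cv2.INTER_AREA)/255.
def mask(im,at,r=38,th=75):
    w=[max(0,int(at[0]-r)),max(0,int(at[1]-r)),int(at[0]+r),int(at[1]+r)]
    g=im[w[1]:w[3],w[0]:w[2]].max(2);g=cv2.GaussianBlur(g,(3,3),0)
    cs,_=cv2.findContours((g>th).astype(np.uint8),cv2.RETR_EXTERNAL,cv2.CHAIN_APPROX_NONE)
    k=max(cs,key=lambda c:cv2.contourArea(c));m=np.zeros(g.shape,np.uint8);cv2.drawContours(m,[k],-1,255,-1);return m/255.,w
def fit(cam,im,kind,at,xy,yaw=None,th=75,scale=False,r=38):
    m,w=mask(im,at,r,th);best=None
    for y0 in ([0] if yaw is None else np.arange(0,np.pi,np.pi/6)):
        x0=[xy[0]*100,xy[1]*100]+([y0] if yaw is not None else [])+([1.] if scale else [])
        def f(v):return np.abs(hullimg(cam,SH[kind],v[0]/100,v[1]/100,v[2] if yaw is not None else 0,w,scale=v[-1] if scale else 1)-m).sum()/m.sum()
        sim=np.array([x0]+[list(np.array(x0)+d) for d in np.eye(len(x0))*([.6,.6]+[.2]*(len(x0)-2))])
        o=minimize(f,x0,method='Nelder-Mead',options=dict(initial_simplex=sim,maxiter=120,xatol=.003,fatol=1e-5))
        if best is None or o.fun<best.fun:best=o
    v=best.x.copy();v[:2]/=100;return np.round(v,4),round(best.fun,3)
E
python3 - <<'E'
from h import *
im=cv2.imread('pics/top0.png')
print('pot',fit('top',im,'pot',(373,268),(.455,-.072),th=85,r=24))
print('obj',fit('top',im,'objective',(486,273),(.45,-.265),th=60,r=20))
print('lid L',fit('top',im,'lid',(165,278),(.435,.28),scale=True,th=110))
print('lid R',fit('top',im,'lid',(492,169),(.637,-.284),scale=True,th=110))
print('tp',fit('top',im,'tray_pot',(377,167),(.639,-.084),th=75,r=34))
print('to',fit('top',im,'tray_objective',(266,263),(.466,.1),th=75,r=30))
print('sb',fit('top',im,'slide_box',(284,170),(.63,.085),yaw=1,th=75))
print('tb',fit('top',im,'tray_box',(155,183),(.605,.304),yaw=1,th=70))
for p,r in [((373,268),24),((485,273),20)]:pass
c=np.hstack([cv2.resize(im[y-25:y+25,x-25:x+25],(260,260),interpolation=cv2.INTER_CUBIC) for x,y in [(373,268),(486,273),(165,278)]])
d=np.hstack([cv2.resize(im[y-25:y+25,x-25:x+25],(260,260),interpolation=cv2.INTER_CUBIC) for x,y in [(492,169),(433,225),(266,263)]])
cv2.imwrite('pics/crop1.png',np.vstack([c,d]))
E
```

```text
Traceback (most recent call last):
  File "h.py", line 38, in fit
    o=minimize(f,x0,method='Nelder-Mead',options=dict(initial_simplex=sim,maxiter=120,xatol=.003,fatol=1e-5))
  File "h.py", line 36, in f
    def f(v):return np.abs(hullimg(cam,SH[kind],v[0]/100,v[1]/100,v[2] if yaw is not None else 0,w,scale=v[-1] if scale else 1)-m).sum()/m.sum()
                           ~~~~~~~^^^^^^^^^^^^^^^^^^^^^^^^^^^^^^^^^^^^^^^^^^^^^^^^^^^^^^^^^^^^^^^^^^^^^^^^^^^^^^^^^^^^^^^^^^^^^
  File "h.py", line 24, in hullimg
    q=np.array([pix(cam,p) for p in P]);q=(q-[w[0],w[1]]+.5)*s
                ~~~^^^^^^^
  File "h.py", line 13, in pix
    c=bot.camera_info(cam);p=np.array(c['R'])@np.array(X)+np.array(c['t'])
ValueError: time passes only in moves, steps and waits
```

```bash
sed -i 's/^import numpy as np, cv2/import numpy as np, cv2, functools\n@functools.cache\ndef CI(cam): return bot.camera_info(cam)/; s/c=bot.camera_info(cam)/c=CI(cam)/' h.py
cat > m.py <<'E'
from h import *
im=cv2.imread('pics/top0.png')
print('pot',fit('top',im,'pot',(373,268),(.455,-.072),th=85,r=24))
print('obj',fit('top',im,'objective',(486,273),(.45,-.265),th=60,r=20))
print('lid L',fit('top',im,'lid',(165,278),(.435,.28),scale=True,th=110))
print('lid R',fit('top',im,'lid',(492,169),(.637,-.284),scale=True,th=110))
print('tp',fit('top',im,'tray_pot',(377,167),(.639,-.084),th=75,r=34))
print('to',fit('top',im,'tray_objective',(266,263),(.466,.1),th=75,r=30))
print('sb',fit('top',im,'slide_box',(284,170),(.63,.085),yaw=1,th=75))
print('tb',fit('top',im,'tray_box',(155,183),(.605,.304),yaw=1,th=70))
c=np.hstack([cv2.resize(im[y-25:y+25,x-25:x+25],(260,260),interpolation=cv2.INTER_CUBIC) for x,y in [(373,268),(486,273),(165,278)]])
d=np.hstack([cv2.resize(im[y-25:y+25,x-25:x+25],(260,260),interpolation=cv2.INTER_CUBIC) for x,y in [(492,169),(433,225),(266,263)]])
cv2.imwrite('pics/crop1.png',np.vstack([c,d]))
E
python3 m.py
```

```text
pot (array([ 0.456 , -0.0742]), np.float64(0.048))
obj (array([ 0.4518, -0.2674]), np.float64(0.079))
lid L (array([0.4355, 0.2749, 0.9403]), np.float64(0.033))
lid R (array([ 0.6389, -0.287 ,  1.0798]), np.float64(0.029))
tp (array([ 0.6391, -0.0834]), np.float64(0.031))
to (array([0.4629, 0.1063]), np.float64(0.046))
sb (array([ 0.6285,  0.0812, -0.6265]), np.float64(0.035))
tb (array([0.6028, 0.3084, 0.1205]), np.float64(0.03))
```

View pics/crop1.png

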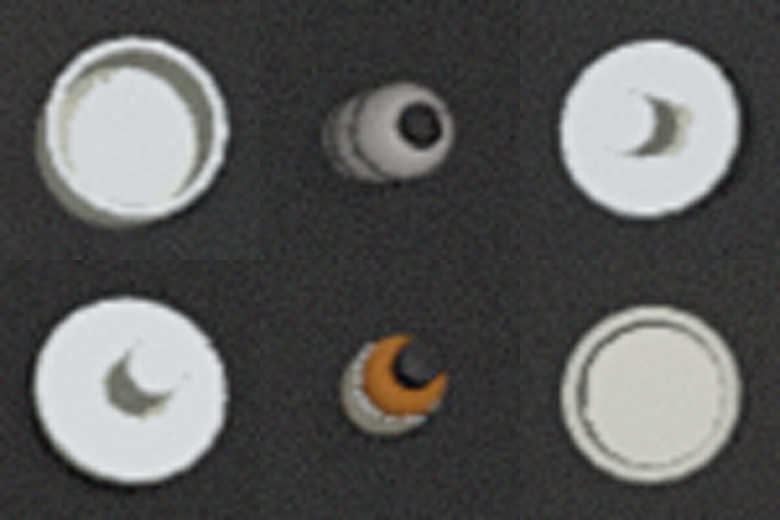

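The crops confirm the pot (white open cup) and the objective (bare steel). The left lid measures about 56 mm across and the right one about 65 mm. The left one matches the pot's outer diameter, so I'll try it first.

```bash
python3 -m crank '[[[0,0,-0.139],[-0.726,-0.765,0],85],[[0,0,-0.139],[-0.726,-0.765,0],85],[[0,0,-0.139],[-0.726,-0.765,0],85],[[0,0,-0.139],[-0.726,-0.765,0],85],[[0,0,-0.139],[-0.726,-0.765,0],85],[[0,0,-0.139],[-0.726,-0.765,0],85]]'
python3 -m crank '[[[0,0,0],[-0.4,-0.94,0],85],[[0,0,0],[-0.4,-0.94,0],85],[[0,0,0],[-0.4,-0.94,0],85],[[0,0,0],[-0.4,-0.94,0],85],[[0,0,0],[-0.4,-0.94,0],85],[[0,0,0],[-0.4,-0.94,0],85]]'
python3 -m crank '[[[0,0,0],[-0.4,-0.94,0.3],85],[[0,0,0],[-0.4,-0.94,0.3],85],[[0,0,0],[-0.4,-0.94,0.3],85],[[0,0,0],[-0.4,-0.94,0.3],85],[[0,0,0],[-0.4,-0.94,0.3],85],[[0,0,0],[-0.4,-0.94,0.3],85],[[0,0,0],[-0.4,-0.94,0.3],85]]'
```

```text
t: 1.5
tcp_pos: [0.2838, 0.3467, 0.2317]
tcp_rot: [3.141, 0.0, 3.137]
wrist_force: [-0.7, 0.2, 1.2]
grip_width: 0.0851
finger_force: 0.0
t: 2.0
tcp_pos: [0.3435, 0.207, 0.2314]
tcp_rot: [3.141, 0.0, 3.138]
wrist_force: [0.2, 0.6, 0.0]
grip_width: 0.0849
finger_force: 0.0
t: 2.58
tcp_pos: [0.4028, 0.0674, 0.1864]
tcp_rot: [3.141, -0.0, -3.141]
wrist_force: [-0.1, 0.2, 0.0]
grip_width: 0.0847
finger_force: 0.0
```

```bash
python3 -m crank '[[[0,0,0],[-0.355,-0.943,0.3],85],[[0,0,0],[-0.355,-0.943,0.3],85],[[0,0,0],[-0.355,-0.943,0.3],85],[[0,0,0],[-0.355,-0.943,0.3],85],[[0,0,0],[-0.355,-0.943,0.51],85],[[0,0,0],[-0.355,-0.943,0.51],85],[[0,0,0],[-0.355,-0.943,0.51],85],[[0,0,0],[-0.355,-0.943,0.51],85]]'
python3 - <<'E'
from h import *
print(bot.read_state()['tcp_pos']);im=bot.snapshot('scene')
x,y=map(int,pix('scene',[.456,-.074,.04]));save('scene','c2',(x-100,y-75,x+100,y+75),3)
E
```

```text
t: 3.25
tcp_pos: [0.4562, -0.074, 0.1111]
tcp_rot: [-3.141, 0.001, -3.14]
wrist_force: [1.0, 0.7, -0.0]
grip_width: 0.0848
finger_force: 0.0
[ 0.45623848 -0.07398431  0.11110534]
```

View pics/c2.png

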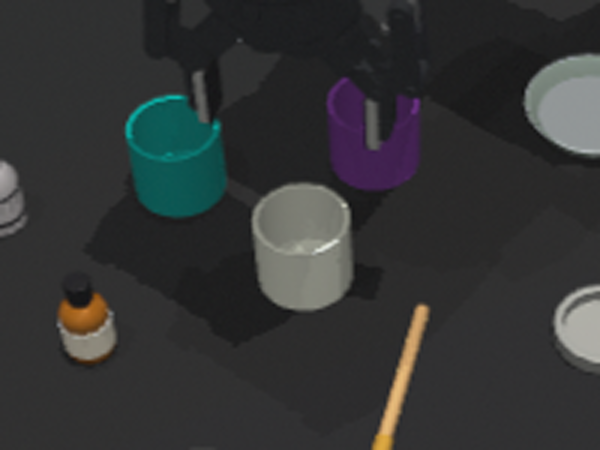

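The open fingers straddle the white pot (crop 303,245), with the tips clear of the turquoise and purple cups. I'll descend, grip and lift a little.

```bash
python3 -m crank '[[[0,0,0],[0,0,0.25],85],[[0,0,0],[0,0,0.4],85],[[0,0,0],[0,0,0.5],85],[[0,0,0],[0,0,0.6],85],[[0,0,0],[0,0,0.66],85],[[0,0,0],[0,0,0.66],85],[[0,0,0],[0,0,0.66],85],[[0,0,0],[0,0,0.66],40],[[0,0,0],[0,0,0.66],40],[[0,0,0],[0,0,0.66],40],[[0,0,0],[0,0,0.66],40],[[0,0,0],[0,0,0.66],40],[[0,0,0],[0,0,0.66],40],[[0,0,0],[0,0,0.66],40],[[0,0,0],[0,0,0.66],40],[[0,0,0],[0,0,0.66],40]]'
python3 -m crank '[[[0,0,0],[0,0,-0.1],40],[[0,0,0],[0,0,-0.2],40],[[0,0,0],[0,0,-0.3],40],[[0,0,0],[0,0,-0.4],40],[[0,0,0],[0,0,-0.4],40]]'
```

```text
t: 4.68
tcp_pos: [0.4564, -0.0757, 0.0121]
tcp_rot: [-3.141, 0.002, 3.14]
wrist_force: [-1.9, 0.5, 10.7]
grip_width: 0.055
finger_force: 61.9
t: 5.1
tcp_pos: [0.457, -0.0761, 0.0733]
tcp_rot: [-3.14, 0.005, 3.141]
wrist_force: [0.1, 0.0, -1.3]
grip_width: 0.0551
finger_force: 64.0
```

```bash
python3 -m crank '[[[0,0,0],[-0.2,-0.01,0],40],[[0,0,0],[-0.4,-0.02,0],40],[[0,0,0],[-0.61,-0.03,0],40],[[0,0,0],[-0.61,-0.03,0],40],[[0,0,0],[-0.61,-0.03,0],40]]'
python3 -m crank '[[[0,0,0],[-0.2,-0.01,0],40],[[0,0,0],[-0.4,-0.02,0],40],[[0,0,0],[-0.6,-0.03,0],40],[[0,0,0],[-0.6,-0.03,0],40],[[0,0,0],[-0.6,-0.03,0.1],40],[[0,0,0],[-0.6,-0.03,0.2],40],[[0,0,0],[-0.6,-0.03,0.2],40],[[0,0,0],[-0.6,-0.03,0.2],40]]'
python3 - <<'E'
from h import *
s=bot.read_state();print(s['tcp_pos'],s['tcp_rot'],s['wrist_force'])
x,y=map(int,pix('scene',[.639,-.083,.03]));save('scene','c3',(x-100,y-75,x+100,y+75),3)
E
```

```text
t: 5.52
tcp_pos: [0.5479, -0.0801, 0.0697]
tcp_rot: [3.141, -0.001, 3.141]
wrist_force: [-0.3, 0.3, -1.4]
grip_width: 0.0552
finger_force: 63.9
t: 6.18
tcp_pos: [0.6361, -0.0847, 0.04]
tcp_rot: [3.141, -0.003, 3.14]
wrist_force: [0.2, 1.2, -1.2]
grip_width: 0.0549
finger_force: 63.9
[ 0.63611431 -0.08468123  0.04004691] [ 3.14070857e+00 -2.80091426e-03  3.14021570e+00] [ 0.19166392  1.16058239 -1.24816858]
```

View pics/c3.png

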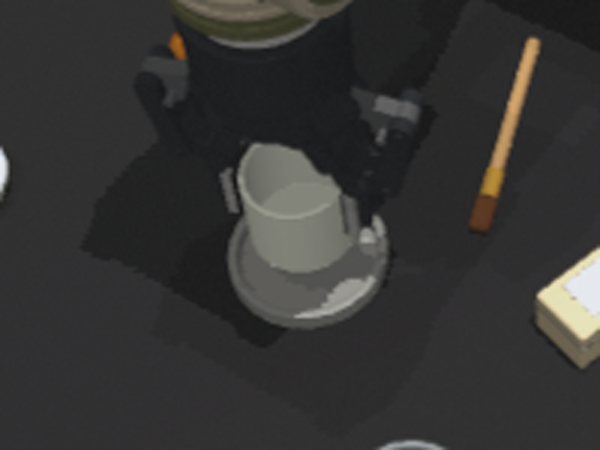

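The pot hangs about 25 mm over the large tray, slightly towards the robot, and the fingertips are above the rim. I'll lower it gently.

```bash
python3 -m crank '[[[0,0,0],[-0.02,0.005,0.04],40],[[0,0,0],[-0.02,0.005,0.08],40],[[0,0,0],[-0.02,0.005,0.11],40],[[0,0,0],[-0.02,0.005,0.13],40],[[0,0,0],[-0.02,0.005,0.145],40],[[0,0,0],[-0.02,0.005,0.155],40],[[0,0,0],[-0.02,0.005,0.16],40],[[0,0,0],[-0.02,0.005,0.16],40],[[0,0,0],[-0.02,0.005,0.16],40]]'
```

```text
t: 6.98
tcp_pos: [0.6405, -0.0841, 0.017]
tcp_rot: [-3.141, 0.0, 3.14]
wrist_force: [0.7, 0.3, -1.6]
grip_width: 0.055
finger_force: 63.9
```

```bash
python3 -m crank '[[[0,0,0],[0,0,0.006],40],[[0,0,0],[0,0,0.012],40],[[0,0,0],[0,0,0.012],40],[[0,0,0],[0,0,0.012],40]]'
```

```text
t: 7.32
tcp_pos: [0.6405, -0.0841, 0.0152]
tcp_rot: [-3.141, 0.0, 3.14]
wrist_force: [0.1, -0.7, 0.0]
grip_width: 0.0549
finger_force: 64.1
```

The wrist force went from −1.6 N to 0, so the pot is on the floor. I'll release, rise and look.

```bash
python3 -m crank '[[[0,0,0],[0,0,0],62],[[0,0,0],[0,0,0],70],[[0,0,0],[0,0,0],80],[[0,0,0],[0,0,0],80],[[0,0,0],[0,0,0],80],[[0,0,0],[0,0,-0.1],80],[[0,0,0],[0,0,-0.3],80],[[0,0,0],[0,0,-0.5],80],[[0,0,0],[0,0,-0.7],80],[[0,0,0],[0,0,-0.9],80],[[0,0,0],[0,0,-0.9],80]]'
python3 -m crank '[[[0,0,0],[0.9,0.9,0],85],[[0,0,0],[0.9,0.9,0],85],[[0,0,0],[0.9,0.9,0],85],[[0,0,0],[0.9,0.9,0],85],[[0,0,0],[0.9,0.9,0],85],[[0,0,0],[0.9,0.9,0],85]]'
python3 - <<'E'
from h import *
s=bot.read_state();print(s['tcp_pos'],s['tcp_rot'])
save('top','top1')
im=cv2.imread('pics/top1.png')
p=pix('top',[.64,-.083,.04]);x,y=map(int,p);print(p)
g=cv2.resize(im[y-50:y+50,x-50:x+50],None,fx=5,fy=5,interpolation=cv2.INTER_CUBIC);cv2.imwrite('pics/c4.png',g)
# rim: fit circle of bright pixels
SH['pot']=np.r_[circ(.028,.003),circ(.028,.053)]
for th in(130,150,170):print(th,fit('top',im,'pot',p,(.64,-.083),th=th,r=30))
E
```

```text
t: 8.23
tcp_pos: [0.6426, -0.0847, 0.1567]
tcp_rot: [-3.138, 0.01, 3.141]
wrist_force: [0.2, -0.5, 0.5]
grip_width: 0.0802
finger_force: 0.0
t: 8.73
tcp_pos: [0.502, 0.0541, 0.1501]
tcp_rot: [3.141, -0.002, -3.139]
wrist_force: [0.1, 0.8, 0.1]
grip_width: 0.0846
finger_force: 0.0
[0.50199329 0.05413755 0.15007968] [ 3.14072140e+00 -2.17151113e-03 -3.13949406e+00]
[np.float64(378.780128260095), np.float64(159.97706794080796)]
130 (array([ 0.6373, -0.0811]), np.float64(0.353))
150 (array([ 0.6373, -0.0838]), np.float64(0.33))
170 (array([ 0.6423, -0.0844]), np.float64(0.522))
```

View pics/c4.png

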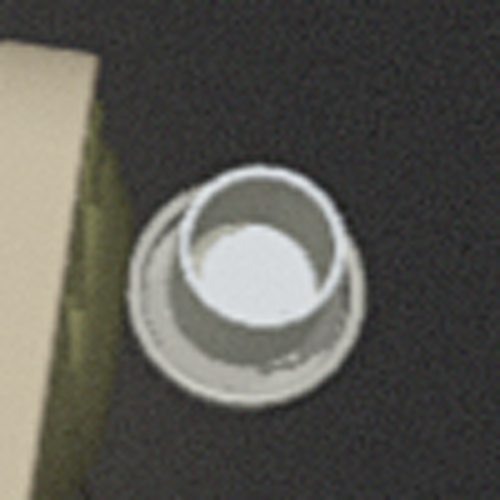

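The pot stands upright on its tray floor, with the rim centre near (381,158), which puts it at about (0.639,−0.084). Next is the left lid.

```bash
python3 -m crank '[[[0,0,0],[0.22,0.737,0],60],[[0,0,0],[0.22,0.737,0],60],[[0,0,0],[0.22,0.737,0],60],[[0,0,0],[0.22,0.737,0],60],[[0,0,0],[0.22,0.737,0],60]]'
python3 -m crank '[[[0,0,0],[0.22,0.737,0],60],[[0,0,0],[0.22,0.737,0],60],[[0,0,0],[0.22,0.737,0],60],[[0,0,0],[0.22,0.737,0.2],60],[[0,0,0],[0.22,0.737,0.4],60],[[0,0,0],[0.22,0.737,0.4],60],[[0,0,0],[0.22,0.737,0.4],60]]'
python3 - <<'E'
from h import *
s=bot.read_state();print(s['tcp_pos'],s['tcp_rot'])
x,y=map(int,pix('scene',[.4355,.275,.04]));save('scene','c5',(x-80,y-60,x+80,y+60),4)
E
```

```text
t: 9.2
tcp_pos: [0.4732, 0.1622, 0.1499]
tcp_rot: [-3.141, 0.0, -3.141]
wrist_force: [1.1, -0.1, -0.1]
grip_width: 0.0597
finger_force: 0.0
t: 9.78
tcp_pos: [0.4405, 0.2711, 0.0895]
tcp_rot: [-3.141, -0.002, 3.139]
wrist_force: [0.1, 0.5, 0.3]
grip_width: 0.0601
finger_force: 0.0
[0.4405047  0.27111278 0.0894654 ] [-3.14057317e+00 -2.32711131e-03  3.13884963e+00]
```

View pics/c5.png

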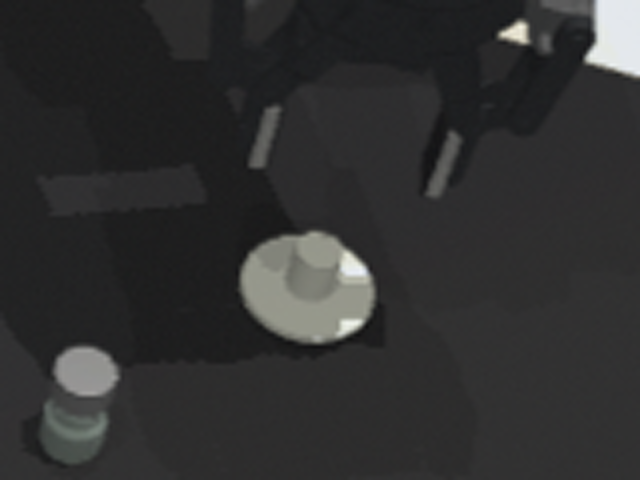

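The fingers are above the lid and its knob is at crop (315,265). The vial at the lower left is clear. I'll correct, descend and grip the knob.

```bash
python3 -m crank '[[[0,0,0],[0.033,0.025,0.15],60],[[0,0,0],[0.033,0.025,0.3],60],[[0,0,0],[0.033,0.025,0.4],60],[[0,0,0],[0.033,0.025,0.47],60],[[0,0,0],[0.033,0.025,0.47],60],[[0,0,0],[0.033,0.025,0.47],60],[[0,0,0],[0.033,0.025,0.47],10],[[0,0,0],[0.033,0.025,0.47],10],[[0,0,0],[0.033,0.025,0.47],10],[[0,0,0],[0.033,0.025,0.47],10],[[0,0,0],[0.033,0.025,0.47],10],[[0,0,0],[0.033,0.025,0.47],10],[[0,0,0],[0.033,0.025,0.47],10],[[0,0,0],[0.033,0.025,0.47],10],[[0,0,0],[0.033,0.025,0.47],10],[[0,0,0],[0.033,0.025,0.47],10]]'
python3 -m crank '[[[0,0,0],[0,0,-0.2],10],[[0,0,0],[0,0,-0.4],10],[[0,0,0],[0,0,-0.6],10],[[0,0,0],[0,0,-0.8],10],[[0,0,0],[0,0,-0.8],10],[[0,0,0],[0,0,-0.8],10]]'
```

```text
t: 11.17
tcp_pos: [0.4354, 0.2761, 0.0206]
tcp_rot: [3.141, 0.002, 3.141]
wrist_force: [-1.0, -1.3, 7.5]
grip_width: 0.0179
finger_force: 58.4
t: 11.67
tcp_pos: [0.4353, 0.2762, 0.1411]
tcp_rot: [3.14, 0.004, 3.141]
wrist_force: [-0.5, -0.6, -0.8]
grip_width: 0.0177
finger_force: 58.7
```

```bash
python3 -m crank '[[[0,0,0],[-0.455,-0.8,0],10],[[0,0,0],[-0.455,-0.8,0],10],[[0,0,0],[-0.455,-0.8,0],10],[[0,0,0],[-0.455,-0.8,0],10],[[0,0,0],[-0.455,-0.8,0],10]]'
python3 -m crank '[[[0,0,0],[-0.455,-0.8,0],10],[[0,0,0],[-0.455,-0.8,0],10],[[0,0,0],[-0.455,-0.8,0],10],[[0,0,0],[-0.455,-0.8,0],10],[[0,0,0],[-0.455,-0.8,0],10]]'
python3 -m crank '[[[0,0,0],[-0.2,-0.4,0],10],[[0,0,0],[-0.35,-0.6,0],10],[[0,0,0],[-0.455,-0.8,0],10],[[0,0,0],[-0.455,-0.8,0],10],[[0,0,0],[-0.455,-0.8,0.2],10],[[0,0,0],[-0.455,-0.8,0.35],10],[[0,0,0],[-0.455,-0.8,0.35],10],[[0,0,0],[-0.455,-0.8,0.35],10]]'
python3 - <<'E'
from h import *
x,y=map(int,pix('scene',[.639,-.083,.06]));save('scene','c6',(x-80,y-60,x+80,y+60),4)
E
```

```text
t: 12.08
tcp_pos: [0.5039, 0.1533, 0.1383]
tcp_rot: [-3.141, -0.002, 3.136]
wrist_force: [0.5, -0.7, -1.3]
grip_width: 0.0177
finger_force: 58.8
t: 12.5
tcp_pos: [0.5717, 0.0343, 0.1383]
tcp_rot: [3.141, -0.001, 3.138]
wrist_force: [-0.2, 0.5, -1.4]
grip_width: 0.0178
finger_force: 58.9
t: 13.17
tcp_pos: [0.6384, -0.082, 0.0862]
tcp_rot: [3.14, -0.003, -3.141]
wrist_force: [0.1, -0.4, -0.2]
grip_width: 0.0175
finger_force: 58.9
```

View pics/c6.png

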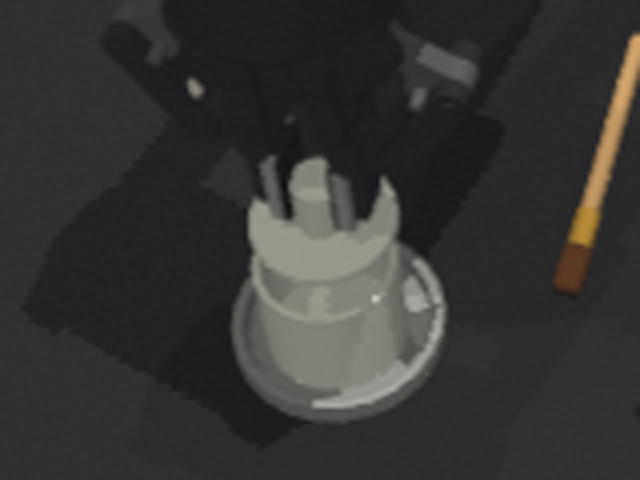

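The lid hangs level above the pot: its disc spans columns 248–398 and the rim 252–395, so it's centred sideways. I'll lower it slowly and watch the force.

```bash
python3 -m crank '[[[0,0,0],[-0.008,-0.008,0.03],10],[[0,0,0],[-0.008,-0.008,0.06],10],[[0,0,0],[-0.008,-0.008,0.08],10],[[0,0,0],[-0.008,-0.008,0.1],10],[[0,0,0],[-0.008,-0.008,0.11],10],[[0,0,0],[-0.008,-0.008,0.11],10],[[0,0,0],[-0.008,-0.008,0.11],10]]'
```

```text
t: 13.8
tcp_pos: [0.6404, -0.0855, 0.0705]
tcp_rot: [-3.142, -0.0, 3.14]
wrist_force: [-0.8, -0.4, -0.6]
grip_width: 0.0178
finger_force: 58.9
```

```bash
python3 -m crank '[[[0,0,0],[0.003,0.006,0.012],10],[[0,0,0],[0.003,0.006,0.024],10],[[0,0,0],[0.003,0.006,0.033],10],[[0,0,0],[0.003,0.006,0.04],10],[[0,0,0],[0.003,0.006,0.042],10],[[0,0,0],[0.003,0.006,0.042],10],[[0,0,0],[0.003,0.006,0.042],10]]'
```

```text
t: 14.38
tcp_pos: [0.64, -0.0846, 0.0643]
tcp_rot: [-3.142, 0.0, 3.14]
wrist_force: [1.3, -0.0, -0.9]
grip_width: 0.0174
finger_force: 58.9
```

```bash
python3 -m crank '[[[0,0,0],[0,0,0],22],[[0,0,0],[0,0,0],30],[[0,0,0],[0,0,0],45],[[0,0,0],[0,0,0],45],[[0,0,0],[0,0,0],45],[[0,0,0],[0,0,-0.1],45],[[0,0,0],[0,0,-0.3],45],[[0,0,0],[0,0,-0.5],45],[[0,0,0],[0,0,-0.66],45],[[0,0,0],[0,0,-0.66],45]]'
python3 -m crank '[[[0,0,0],[0.63,-0.61,0],55],[[0,0,0],[0.63,-0.61,0],55],[[0,0,0],[0.63,-0.61,0],55],[[0,0,0],[0.63,-0.61,0],55],[[0,0,0],[0.63,-0.61,0],55]]'
python3 -m crank '[[[0,0,0],[0.625,-0.61,0],55],[[0,0,0],[0.625,-0.61,0],55],[[0,0,0],[0.625,-0.61,0],55],[[0,0,0],[0.625,-0.61,0],55],[[0,0,0],[0.625,-0.61,0.2],55],[[0,0,0],[0.625,-0.61,0.4],55],[[0,0,0],[0.625,-0.61,0.4],55],[[0,0,0],[0.625,-0.61,0.4],55]]'
python3 - <<'E'
from h import *
c=bot.snapshot('scene');X=[]
for p in ([.639,-.084,.05],[.452,-.267,.04]):
    x,y=map(int,pix('scene',p));X.append(cv2.resize(c[y-50:y+50,x-50:x+50],(400,400),interpolation=cv2.INTER_CUBIC))
cv2.imwrite('pics/c7.png',np.hstack(X)[:,:,::-1])
E
```

```text
t: 15.22
tcp_pos: [0.6418, -0.085, 0.1689]
tcp_rot: [-3.139, 0.009, 3.141]
wrist_force: [0.6, -1.1, 0.2]
grip_width: 0.0453
finger_force: 0.0
t: 15.63
tcp_pos: [0.5439, -0.1775, 0.1632]
tcp_rot: [3.141, -0.001, 3.137]
wrist_force: [0.3, -0.2, 0.3]
grip_width: 0.0555
finger_force: 0.0
t: 16.3
tcp_pos: [0.452, -0.2665, 0.1026]
tcp_rot: [3.14, -0.002, 3.141]
wrist_force: [0.3, -0.0, 0.7]
grip_width: 0.055
finger_force: 0.0
```

View pics/c7.png

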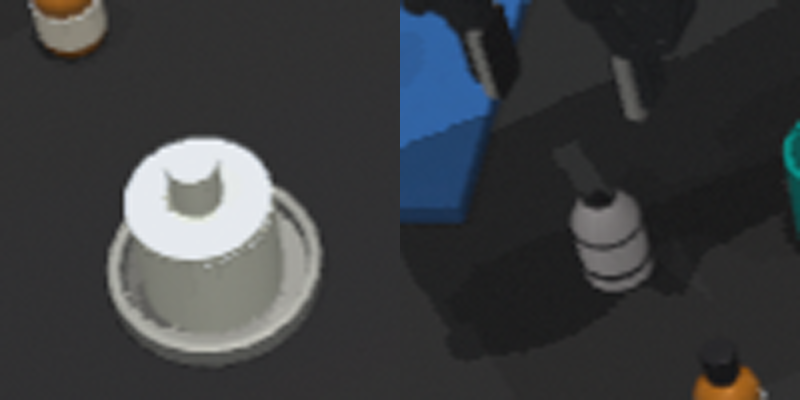

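On the left, the lid's disc lies flat on the pot's rim, so the pot is closed and this is the fitting lid. On the right, the fingers are over the objective (600,240), clear of the book's edge.

```bash
python3 -m crank '[[[0,0,0],[0,0,0.2],55],[[0,0,0],[0,0,0.35],55],[[0,0,0],[0,0,0.47],55],[[0,0,0],[0,0,0.56],55],[[0,0,0],[0,0,0.61],55],[[0,0,0],[0,0,0.61],55],[[0,0,0],[0,0,0.61],55],[[0,0,0],[0,0,0.61],20],[[0,0,0],[0,0,0.61],20],[[0,0,0],[0,0,0.61],20],[[0,0,0],[0,0,0.61],20],[[0,0,0],[0,0,0.61],20],[[0,0,0],[0,0,0.61],20],[[0,0,0],[0,0,0.61],20],[[0,0,0],[0,0,0.61],20],[[0,0,0],[0,0,0.61],20]]'
python3 -m crank '[[[0,0,0],[0,0,-0.1],20],[[0,0,0],[0,0,-0.3],20],[[0,0,0],[0,0,-0.5],20],[[0,0,0],[0,0,-0.65],20],[[0,0,0],[0,0,-0.65],20],[[0,0,0],[0,0,-0.65],20]]'
```

```text
t: 17.68
tcp_pos: [0.4521, -0.2677, 0.0131]
tcp_rot: [-3.14, 0.002, 3.14]
wrist_force: [-1.1, 1.3, 7.4]
grip_width: 0.0281
finger_force: 58.9
t: 18.18
tcp_pos: [0.4518, -0.2675, 0.1103]
tcp_rot: [-3.14, 0.002, 3.14]
wrist_force: [-0.0, 0.8, -2.6]
grip_width: 0.0282
finger_force: 59.5
```

```bash
python3 -m crank '[[[0,0,0],[-0.025,0.83,0],20],[[0,0,0],[-0.025,0.83,0],20],[[0,0,0],[-0.025,0.83,0],20],[[0,0,0],[-0.025,0.83,0],20],[[0,0,0],[-0.025,0.83,0],20]]'
python3 -m crank '[[[0,0,0],[-0.025,0.83,0],20],[[0,0,0],[-0.025,0.83,0],20],[[0,0,0],[-0.025,0.83,0],20],[[0,0,0],[-0.025,0.83,0],20],[[0,0,0],[-0.025,0.83,0],20]]'
python3 -m crank '[[[0,0,0],[-0.025,0.3,0],20],[[0,0,0],[-0.025,0.6,0],20],[[0,0,0],[-0.025,0.83,0],20],[[0,0,0],[-0.025,0.83,0],20],[[0,0,0],[-0.025,0.83,0.2],20],[[0,0,0],[-0.025,0.83,0.4],20],[[0,0,0],[-0.025,0.83,0.46],20],[[0,0,0],[-0.025,0.83,0.46],20],[[0,0,0],[-0.025,0.83,0.46],20]]'
python3 - <<'E'
from h import *
x,y=map(int,pix('scene',[.463,.106,.03]));save('scene','c8',(x-80,y-60,x+80,y+60),4)
E
```

```text
t: 18.6
tcp_pos: [0.4548, -0.1408, 0.1083]
tcp_rot: [3.14, -0.002, -3.139]
wrist_force: [0.5, -0.1, -1.9]
grip_width: 0.0276
finger_force: 59.7
t: 19.02
tcp_pos: [0.4592, -0.0175, 0.1086]
tcp_rot: [3.141, -0.001, -3.14]
wrist_force: [0.7, -0.7, -1.6]
grip_width: 0.0278
finger_force: 59.9
t: 19.77
tcp_pos: [0.4638, 0.1051, 0.0405]
tcp_rot: [-3.142, -0.0, 3.139]
wrist_force: [0.1, 0.9, -0.4]
grip_width: 0.0281
finger_force: 60.1
```

View pics/c8.png

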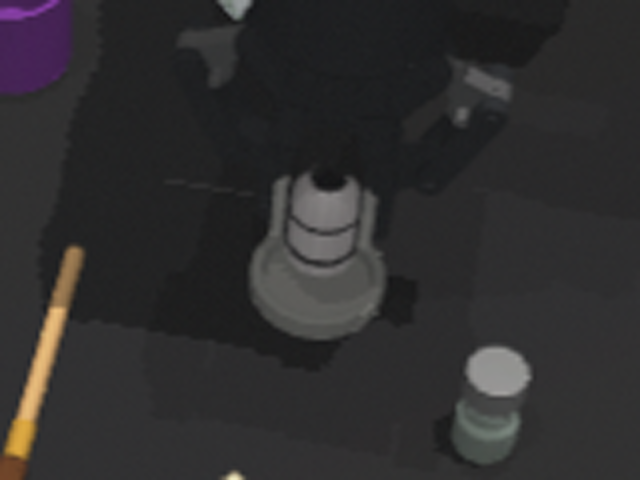

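The objective is held upright over the middle of the small tray (318,280), and the vial is clear. I'll lower it.

```bash
python3 -m crank '[[[0,0,0],[0,0.005,0.04],20],[[0,0,0],[0,0.005,0.08],20],[[0,0,0],[0,0.005,0.11],20],[[0,0,0],[0,0.005,0.13],20],[[0,0,0],[0,0.005,0.145],20],[[0,0,0],[0,0.005,0.152],20],[[0,0,0],[0,0.005,0.152],20],[[0,0,0],[0,0.005,0.152],20]]'
python3 -m crank '[[[0,0,0],[0,0,0.006],20],[[0,0,0],[0,0,0.01],20],[[0,0,0],[0,0,0.01],20],[[0,0,0],[0,0,0.01],20]]'
```

```text
t: 20.48
tcp_pos: [0.4632, 0.1069, 0.0175]
tcp_rot: [-3.142, 0.0, 3.141]
wrist_force: [0.5, -0.5, -1.0]
grip_width: 0.0278
finger_force: 60.1
t: 20.82
tcp_pos: [0.4632, 0.1069, 0.0162]
tcp_rot: [-3.142, 0.0, 3.141]
wrist_force: [-1.0, 0.0, 3.2]
grip_width: 0.028
finger_force: 60.5
```

```bash
python3 -m crank '[[[0,0,0],[0,0,0],32],[[0,0,0],[0,0,0],40],[[0,0,0],[0,0,0],50],[[0,0,0],[0,0,0],50],[[0,0,0],[0,0,0],50],[[0,0,0],[0,0,-0.1],50],[[0,0,0],[0,0,-0.3],60],[[0,0,0],[0,0,-0.5],60],[[0,0,0],[0,0,-0.7],60],[[0,0,0],[0,0,-0.7],60]]'
python3 -m crank '[[[0,0,0],[-0.6,-0.085,0],65],[[0,0,0],[-0.6,-0.085,0],65],[[0,0,0],[-0.6,-0.085,0],65],[[0,0,0],[-0.6,-0.085,0],65],[[0,0,0],[-0.6,-0.085,0],65]]'
python3 -m crank '[[[0,0,0.199],[-0.502,-0.086,0],65],[[0,0,0.199],[-0.502,-0.086,0],65],[[0,0,0.199],[-0.502,-0.086,0],65],[[0,0,0.199],[-0.502,-0.086,0],65],[[0,0,0.199],[-0.502,-0.086,0],65],[[0,0,0.199],[-0.502,-0.086,0.2],65],[[0,0,0.199],[-0.502,-0.086,0.3],65],[[0,0,0.199],[-0.502,-0.086,0.3],65],[[0,0,0.199],[-0.502,-0.086,0.3],65]]'
python3 - <<'E'
from h import *
c=bot.snapshot('scene');X=[]
for p in ([.463,.106,.03],[.6285,.081,.05]):
    x,y=map(int,pix('scene',p));X.append(cv2.resize(c[y-55:y+55,x-55:x+55],(400,400),interpolation=cv2.INTER_CUBIC))
cv2.imwrite('pics/c9.png',np.hstack(X)[:,:,::-1])
E
```

```text
t: 21.65
tcp_pos: [0.4654, 0.107, 0.1257]
tcp_rot: [-3.141, 0.009, 3.141]
wrist_force: [1.3, -0.2, 0.3]
grip_width: 0.0599
finger_force: 0.0
t: 22.07
tcp_pos: [0.5525, 0.0941, 0.1201]
tcp_rot: [3.141, -0.002, 3.14]
wrist_force: [-0.7, 0.2, 0.0]
grip_width: 0.0655
finger_force: 0.0
t: 22.82
tcp_pos: [0.6273, 0.0814, 0.0758]
tcp_rot: [-3.141, -0.002, 2.516]
wrist_force: [1.0, 0.5, 0.3]
grip_width: 0.0651
finger_force: 0.0
```

View pics/c9.png

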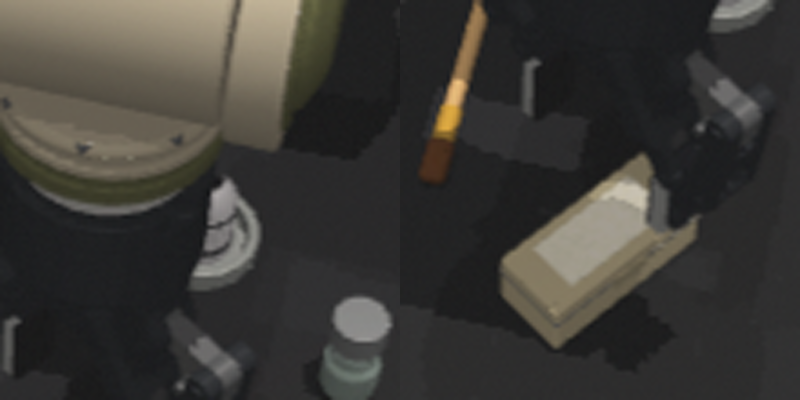

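The objective stands in its tray, partly hidden behind the gripper. The fingers straddle the slide box across its 36 mm side.

```bash
python3 -m crank '[[[0,0,0],[0,0,0.15],65],[[0,0,0],[0,0,0.28],65],[[0,0,0],[0,0,0.37],65],[[0,0,0],[0,0,0.43],65],[[0,0,0],[0,0,0.44],65],[[0,0,0],[0,0,0.44],65],[[0,0,0],[0,0,0.44],25],[[0,0,0],[0,0,0.44],25],[[0,0,0],[0,0,0.44],25],[[0,0,0],[0,0,0.44],25],[[0,0,0],[0,0,0.44],25],[[0,0,0],[0,0,0.44],25],[[0,0,0],[0,0,0.44],25],[[0,0,0],[0,0,0.44],25],[[0,0,0],[0,0,0.44],25],[[0,0,0],[0,0,0.44],25]]'
python3 -m crank '[[[0,0,0],[0,0,-0.1],25],[[0,0,0],[0,0,-0.3],25],[[0,0,0],[0,0,-0.5],25],[[0,0,0],[0,0,-0.6],25],[[0,0,0],[0,0,-0.6],25],[[0,0,0],[0,0,-0.6],25]]'
```

```text
t: 24.2
tcp_pos: [0.6292, 0.0811, 0.0114]
tcp_rot: [3.14, 0.002, 2.515]
wrist_force: [-0.3, -0.4, 6.1]
grip_width: 0.0349
finger_force: 61.7
t: 24.7
tcp_pos: [0.6285, 0.0811, 0.1003]
tcp_rot: [3.141, 0.001, 2.515]
wrist_force: [-0.2, 0.3, -1.8]
grip_width: 0.0349
finger_force: 60.8
```

```bash
python3 -m crank '[[[0,0,-0.238],[0.516,0.565,0],25],[[0,0,-0.238],[0.516,0.565,0],25],[[0,0,-0.238],[0.516,0.565,0],25],[[0,0,-0.238],[0.516,0.565,0],25],[[0,0,-0.238],[0.516,0.565,0],25],[[0,0,-0.238],[0.516,0.565,0],25],[[0,0,-0.238],[0.516,0.565,0],25],[[0,0,-0.238],[0.516,0.565,0],25]]'
python3 -m crank '[[[0,0,0],[-0.007,0.3,0],25],[[0,0,0],[-0.007,0.6,0],25],[[0,0,0],[-0.007,0.76,0],25],[[0,0,0],[-0.007,0.76,0],25],[[0,0,0],[-0.007,0.76,0.2],25],[[0,0,0],[-0.007,0.76,0.36],25],[[0,0,0],[-0.007,0.76,0.36],25],[[0,0,0],[-0.007,0.76,0.36],25]]'
python3 - <<'E'
from h import *
x,y=map(int,pix('scene',[.603,.308,.03]));save('scene','c10',(x-80,y-60,x+80,y+60),4)
E
```

```text
t: 25.37
tcp_pos: [0.6148, 0.195, 0.0984]
tcp_rot: [-3.142, -0.003, -3.024]
wrist_force: [0.0, -0.7, -1.3]
grip_width: 0.0346
finger_force: 60.7
t: 26.03
tcp_pos: [0.6021, 0.3078, 0.0448]
tcp_rot: [-3.141, -0.003, -3.023]
wrist_force: [0.3, -0.0, -0.4]
grip_width: 0.0347
finger_force: 60.7
```

View pics/c10.png

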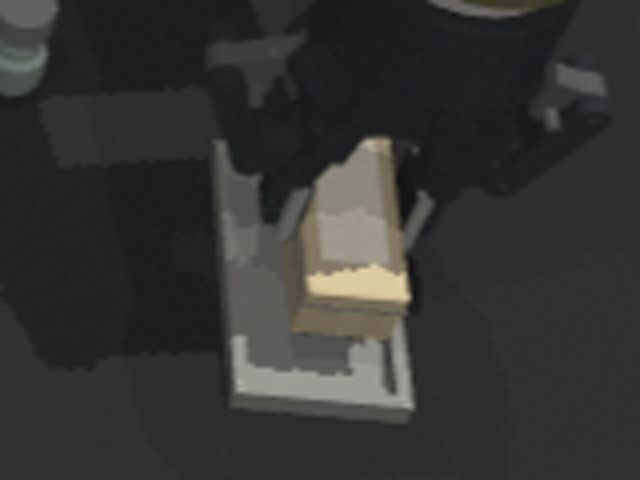

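The box hangs along the long tray, perhaps 3 mm to its +y side, which is inside the 9 mm clearance. I'll shift it 2 mm and lower.

```bash
python3 -m crank '[[[0,0,0],[0,-0.015,0.05],25],[[0,0,0],[0,-0.015,0.1],25],[[0,0,0],[0,-0.015,0.14],25],[[0,0,0],[0,-0.015,0.17],25],[[0,0,0],[0,-0.015,0.185],25],[[0,0,0],[0,-0.015,0.185],25],[[0,0,0],[0,-0.015,0.185],25]]'
python3 -m crank '[[[0,0,0],[0,0,0.007],25],[[0,0,0],[0,0,0.015],25],[[0,0,0],[0,0,0.015],25],[[0,0,0],[0,0,0.015],25]]'
```

```text
t: 26.67
tcp_pos: [0.603, 0.3062, 0.0182]
tcp_rot: [3.142, 0.0, -3.02]
wrist_force: [-0.5, -0.1, -1.0]
grip_width: 0.0345
finger_force: 60.7
t: 27.0
tcp_pos: [0.6029, 0.3062, 0.0159]
tcp_rot: [-3.142, -0.0, -3.02]
wrist_force: [0.2, 0.8, -0.6]
grip_width: 0.0343
finger_force: 60.7
```

```bash
python3 -m crank '[[[0,0,0],[0,0,0.006],25],[[0,0,0],[0,0,0.01],25],[[0,0,0],[0,0,0.01],25],[[0,0,0],[0,0,0.01],25]]'
```

```text
t: 27.33
tcp_pos: [0.6029, 0.3062, 0.0144]
tcp_rot: [3.142, 0.0, -3.02]
wrist_force: [-0.1, -0.1, -0.1]
grip_width: 0.035
finger_force: 60.8
```

Contact with the tray floor. I'll release, rise and back off clear of the view.

```bash
python3 -m crank '[[[0,0,0],[0,0,0],40],[[0,0,0],[0,0,0],50],[[0,0,0],[0,0,0],60],[[0,0,0],[0,0,0],60],[[0,0,0],[0,0,0],60],[[0,0,0],[0,0,-0.1],60],[[0,0,0],[0,0,-0.3],60],[[0,0,0],[0,0,-0.5],60],[[0,0,0],[0,0,-0.8],60],[[0,0,0],[0,0,-1],60],[[0,0,0],[0,0,-1],60]]'
python3 -m crank '[[[0,0,0],[0.95,0.6,-0.3],60],[[0,0,0],[0.95,0.6,-0.3],60],[[0,0,0],[0.95,0.6,-0.3],60],[[0,0,0],[0.95,0.6,-0.3],60],[[0,0,0],[0.95,0.6,-0.3],60],[[0,0,0],[0.95,0.6,-0.3],60]]'
python3 -m crank '[[[0,0,0],[0.9,0.6,0],60],[[0,0,0],[0.9,0.6,0],60],[[0,0,0],[0.9,0.6,0],60],[[0,0,0],[0.9,0.6,0],60],[[0,0,0],[0.9,0.6,0],60],[[0,0,0],[0.9,0.6,0],60],[[0,0,0],[0.9,0.6,0],60],[[0,0,0],[0.9,0.6,0],60]]'
python3 - <<'E'
from h import *
save('scene','s_end',(80,120,560,440),1.6);save('top','t_end')
im=cv2.imread('pics/t_end.png')
SH['slide_box']=SH['slide_box']+[0,0,.003];SH['lid']=np.r_[circ(.0282,.053),circ(.0282,.058)]
print('lid',fit('top',im,'lid',pix('top',[.639,-.084,.055]),(.639,-.084),th=190,r=24))
for n,z in [('objective',.023),('slide_box',.018),('oil_bottle',.03),('vial',.025),('lid_b',.012)]:
    print(n,[(round(r['conf'],2),np.round(world('top',r['at'],z)[:2],3)) for r in bot.look_for('top',n)[:3]])
E
```

```text
t: 28.25
tcp_pos: [0.6053, 0.307, 0.1727]
tcp_rot: [3.139, 0.013, -3.02]
wrist_force: [0.4, 0.0, 0.5]
grip_width: 0.06
finger_force: 0.0
t: 28.75
tcp_pos: [0.4486, 0.3796, 0.2107]
tcp_rot: [3.141, 0.002, -3.017]
wrist_force: [-0.1, 0.0, 0.3]
grip_width: 0.0605
finger_force: 0.0
t: 29.42
tcp_pos: [0.3073, 0.4507, 0.2089]
tcp_rot: [-3.141, -0.0, -3.022]
wrist_force: [-0.5, -0.1, 0.2]
grip_width: 0.0601
finger_force: 0.0
lid (array([ 0.6403, -0.0838]), np.float64(0.123))
objective [(0.71, array([0.463, 0.105]))]
slide_box [(0.88, array([0.6  , 0.306])), (0.71, array([ 0.614, -0.066]))]
oil_bottle [(0.64, array([ 0.537, -0.17 ]))]
vial [(0.54, array([0.536, 0.184]))]
lid_b [(0.8, array([ 0.639, -0.286])), (0.7, array([ 0.663, -0.088])), (0.7, array([ 0.617, -0.066]))]
```

View pics/s_end.png

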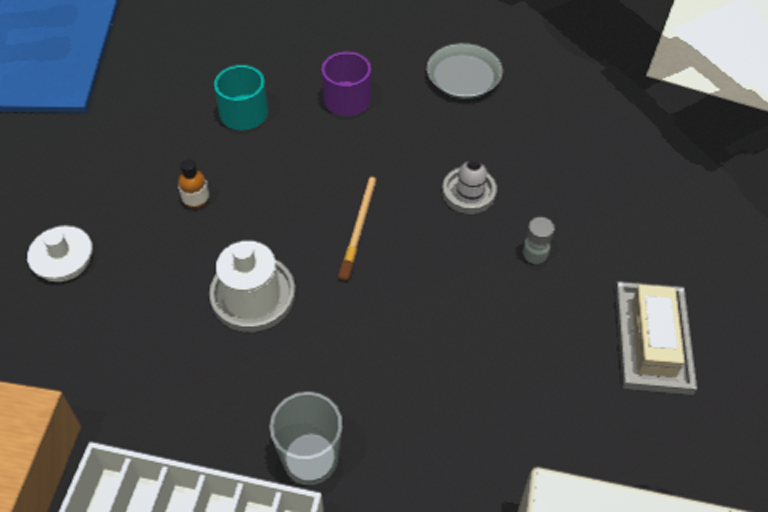

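View pics/t_end.png

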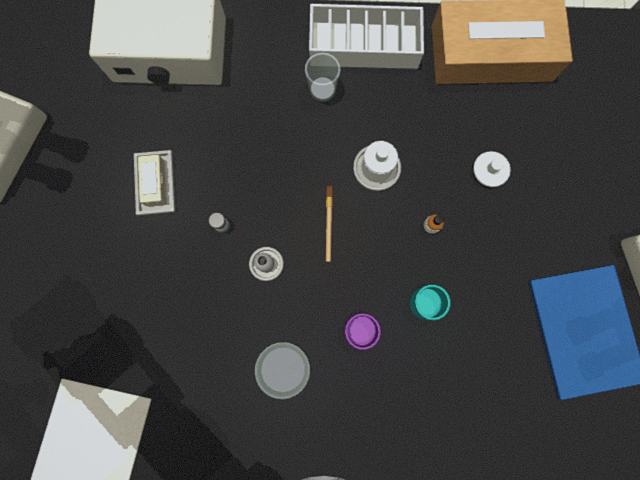

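The closed pot (380,160), objective (265,263) and box (150,179) are all in their trays. The other lid (492,169) lies on the bench, and the bottle and vial stand where they were.

```bash
python3 -c "
from workcell import bot
print(bot.close_job())"
```

```text
the job is handed in; nothing more can be done
None
```

The job is handed in: the pot stands in the large tray with the fitting 56 mm lid fully down, the objective and slide box are in their own trays, and the other lid, oil bottle and vial were left untouched; the hand-in call gave no verdict.

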